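# Slide the tall candlestick back, then fold in the charging arm

### The job

The swing arm with the round charging pad has been left sticking out in front of the black dock shelf, and the tall candlestick stands where the arm has to fold in. With the fingertips push the candlestick, low down so that it slides and does not tip, back until it stands upright against the rail along the shelf's rear edge; do not grip or lift it. Then push the arm round over the shelf as far as it goes, to its stop, without it touching the candlestick, and leave the small things on the shelf where they lie.

Things in the scene. Friction and masses are not known exactly. Their poses are not given: they have to be found in the camera images.
- shelf: Black laminate dock shelf, fixed: board 300 mm deep (x) and 560 mm wide (y). Origin: centre of its underside, at table height; the board's top is 70 mm above it. x points to the rear, away from the robot; y to its left; z up. Along the rear edge stands an aluminium rail, 22 mm above the board, its front face at shelf x = +138 mm.
- rail (a point): Middle of the upper edge of the rear rail's front face.
- post (a point): Point on the swing arm's vertical pivot axis, on the shelf's left side, level with the board's top (shelf x = -20 mm, y = +300 mm). The post and hub there are up to 16 mm in radius and reach 74 mm above the board.
- candlestick: Plain steel candlestick with its ivory candle, one rigid piece, loose on the board, 225 mm tall, 0.3 to 0.6 kg: round foot 96 mm in diameter with a 10 mm upright rim, above 26 mm a stem of 12 mm, from 92 to 112 mm a cup of 26 mm, above it the candle of 22 mm. Origin: centre of its underside; z up its axis. Pushed above 60 mm it may tip. Against the rail its axis is at shelf x = +90 mm.
- swing_arm (a joint): Swing angle of the arm about its post, rad. 0: folded in, against its stop, pointing along the shelf's -y, parallel to the rail. It grows as the arm swings out on the robot's side: at 1.57 it points along the shelf's -x, beyond that out to the left; limit 2.4. Light friction (about 0.7 N at the pad); it stays where it is left.
- pad (a point): Centre of the upper face of the round charging pad, 68 mm in diameter, at the end of the brushed aluminium swing arm, 175 mm from the pivot axis; it moves with the arm. Between post and pad runs a straight flat bar, 22 mm wide, 10 mm thick. The bar spans 56 to 66 mm above the board, the pad 54 to 68 mm; below them is free space.
- earbud_case: White rounded earbud case, 46 x 60 x 24 mm high, lying loose on the shelf's right half. Origin: centre of its underside. To be left alone.
- key: Copper key, 53 mm long and 3 mm thick, lying flat and loose on the shelf's right half. Origin: underside, near its middle. To be left alone.
- door_stop: Blue rubber wedge, 100 x 40 mm and 29 mm high at its thick end, lying loose on the shelf's right half. Origin: centre of its underside. To be left alone.
- coaster: Speckled stone coaster, 94 mm in diameter and 8 mm thick, lying loose on the shelf's right half. Origin: centre of its underside. To be left alone.
Mind the look-alikes: they are no part of the job. Of the things like the candlestick, leave any that is blue; of the rest the smaller one is meant.

How it is judged:
By the outcome, as a careful person would: the job done as asked, in the order asked, and still so for the second after the job is handed in, with the robot touching nothing.
It also fails if it takes over 70 s, if anything falls off the work surface, if the arm or the gripper's body presses on something with over 40 N, if the wrist force passes 120 N, or if a joint passes its speed limit or range.

### The arm

A 6-joint arm with a two-finger parallel gripper is mounted at the origin on the work surface. World frame = base frame: x ahead of the robot, y to its left, z up, the work surface at z = 0. Lengths are in m, angles in rad, forces in N, time in s.
With the tool pointing down it reaches from about 0.35 to 0.975 m from the base axis. Payload 17.4 kg.
Tool frame: the origin (TCP) lies at the centre of the arm's flange, where the gripper is bolted on; the fingertips stand 173 mm ahead of it and the grasp point (between the pads) lies 155 mm ahead of it; z points along the fingers, y is the direction in which the jaws open and shut (so a half turn about z gives the same grasp; the last joint's range is limited). The gripper opens to 85 mm and grips with 20 to 120 N. Pads are 22 mm wide; open, the fingers measure 114 mm over their backs; the gripper's body (76 mm by 85 mm) begins 54 mm behind the grasp point. The pads swing forward as they close: fully open they stand 13 mm farther back than shut.
Start: joints at [1.081, 0.116, 1.442, -0, 1.584, -0.038], TCP at [0.295, 0.607, 0.405] pointing down, gripper open.
Joint ranges: [-2.83, 2.83], [-0.83, 2.19], [0.07, 2.5], [-1.14, 4.28], [0.01, 3], [-2.97, 2.97]. Speed limits (rad/s): [1.89, 1.89, 2.22, 3.14, 3.14, 3.14].

### API

Orientations are given as [roll, pitch, yaw] about the fixed x, y, z axes, in that order (R = Rz(yaw) Ry(pitch) Rx(roll)).
In Python, from plant import observe, get_image, get_calibration, workorder gives the robot as it stands. The module is installed in compiled form; this text tells all that it offers.
- The arm moves only by the tool arm_command, never from a script. Its argument "deltas" is a list of rows, each an object of numbers: "dx", "dy", "dz": the shift along the world's x, y, z in m; "twist": the turn about the world's z in rad; "grip": the finger opening in m, from 0 to 0.0854. A call has 1 to 8 rows; each row shifts and turns the pose as measured when the row begins; what a row does not reach is not made up. A row lasts 1/10 s, in which the tool goes at most 50 mm and 8.59 degrees, less where a joint would pass 70% of its speed; a pose out of reach is approached as far as the arm can. A call is refused whole if a number of a shift passes 0.05 or a number of a turn 0.15, either way. A call with a gripper value outside its range is refused whole. The fingers move at their own pace and stop on an object; "squeeze" is the grip in N (left out, the last holds). Time passes only in rows, so rows that do not move let the fingers close. It gives the time, the measured TCP pose, the force and the opening at its end, in the units of the state.
- observe(): the state, without advancing time (a new reading comes with each control period).
- get_image(name): name is "scene" or "top"; returns (picture, depth): 480x640x3 uint8, red, green, blue; 480x640 float32, m along the optical axis (not along the pixel's ray), 0 where there is no reading.
- get_calibration(name): a dict with "fov_y" (degrees; the focal length in pixels is half the picture's height over the tangent of half this angle, whatever the lens; pixels are square), "cx", "cy" (the principal point, pixels), "extrinsics" (4x4, takes a point from camera to world coordinates). Camera axes: x right, y down, z forward; pixel columns grow to the right and rows downward; lengths in m; the calibration is good to about 2 mm. A picture is of the moment at which its call begins. get_calibration takes no time and is no camera call.
- workorder.hand_in(): hands the job in, once; it reports no verdict.
The state is a dict: "time": time; "joints": joint angles; "qvel": joint speeds; "joint_torque": joint torques, N m; "position": TCP position; "tool_rot": TCP orientation; "force": force on the tool from outside, world axes, zero at the start; "moment": the same for the moment, N m; "gripper_width": finger opening in m.
Only numpy, scipy, OpenCV 4.12 (cv2) and the standard library are available. Lean on these libraries where they do the work, as an engineer would, in place of code of your own. Each camera call takes 0.05 s, during which the arm holds its last target. There are 200 camera calls.

## Working session

There is one attempt and no reset: what is moved stays moved. The work goes in short steps, Python scripts to look and compute and a tool call to move; the robot and the scene stay as the last step left them, time stands still between calls to the robot, and variables do not carry over. Pictures are saved under pics/ and viewed, about 8 in all and at most 12, crops included, and the job is handed in when it is done.

Besides the shell and the picture viewer there is one more tool, called after "Emit:" as name([rows], argument=value, ...), one row to a line, values as JSON. arm_command: Moves the arm, as the interface text tells. Its arguments: {"type":"object","properties":{"deltas":{"type":"array","items":{"type":"object","properties":{"dx":{"type":"number"},"dy":{"type":"number"},"dz":{"type":"number"},"twist":{"type":"number"},"grip":{"type":"number"}}}},"squeeze":{"type":"number"}},"required":["deltas"]}

```bash
mkdir -p pics; cat > h.py <<'E'
import numpy as np, cv2
from plant import observe,get_image,get_calibration,workorder
def snap(n,f):
    im,d=get_image(n); cv2.imwrite(f'pics/{f}.png',im[:,:,::-1]); np.save(f'pics/{f}.npy',d); return im,d
def K(n):
    c=get_calibration(n); return 240/np.tan(np.radians(c['fov_y'])/2),c['cx'],c['cy'],np.array(c['extrinsics'])
def pts(n,d):
    f,cx,cy,E=K(n); v,u=np.mgrid[:480,:640]
    P=np.stack([(u-cx)/f*d,(v-cy)/f*d,d],-1); return P@E[:3,:3].T+E[:3,3]
def ray(n,u,v,z):
    f,cx,cy,E=K(n); r=E[:3,:3]@np.array([(u-cx)/f,(v-cy)/f,1]); return E[:3,3]+r*(z-E[2,3])/r[2]
E
python3 -c "
from h import *
for n in('scene','top'):
    snap(n,n+'0'); print(n,K(n))
print(observe())"
```

```text
scene (np.float64(533.407547618554), 312.19643935164197, 240.31986870733127, array([[ 0.66061104,  0.3860524 , -0.6438607 ,  1.11874607],
       [ 0.75048778, -0.3178914 ,  0.57940759, -0.52340716],
       [ 0.01900391, -0.86597263, -0.49973018,  0.58115115],
       [ 0.        ,  0.        ,  0.        ,  1.        ]]))
top (np.float64(513.8944002806937), 313.612191646564, 247.3392216686589, array([[-1.79480519e-03, -9.95137327e-01,  9.84808572e-02,
         4.26874783e-01],
       [-9.99722315e-01, -5.28348262e-04, -2.35587498e-02,
         1.10040163e-02],
       [ 2.34962235e-02, -9.84957939e-02, -9.94860043e-01,
         1.18377236e+00],
       [ 0.00000000e+00,  0.00000000e+00,  0.00000000e+00,
         1.00000000e+00]]))
{'time': 0.1, 'joints': array([ 1.08122721e+00,  1.16452810e-01,  1.44218431e+00,  2.69125441e-05,
        1.58402817e+00, -3.78365315e-02]), 'qvel': array([ 0.00147886, -0.00113245, -0.00050268, -0.00025566,  0.00020084,
       -0.00106738]), 'joint_torque': array([ 2.08364596e-03, -7.33672214e+01, -6.33789396e+01,  3.03138404e-05,
        5.33236642e-03, -5.79678454e-05]), 'position': array([0.29468813, 0.60729084, 0.40403472]), 'tool_rot': array([-3.14052181e+00, -6.74663220e-05,  2.68986037e+00]), 'force': array([-0.3973221, -0.1727551, -0.0813378]), 'moment': array([-0.00329355, -0.01858928,  0.01223393]), 'gripper_width': 0.08572005205439305}
```

View pics/scene0.png

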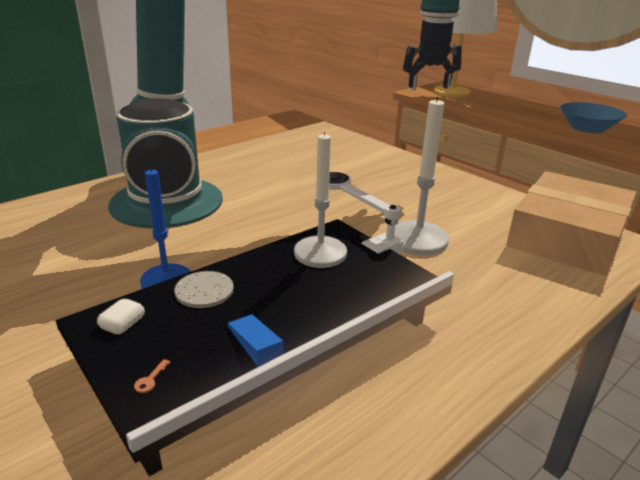

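View pics/top0.png

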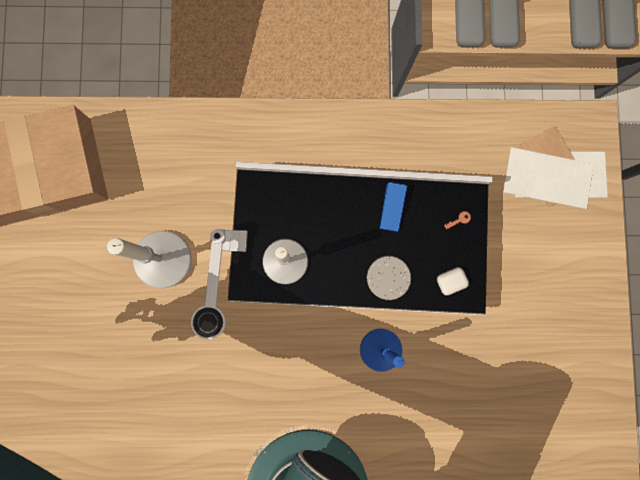

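Candidates: the blue stick at top (381,350) is excluded. The steel stick on the table at (162,259) is the larger one. The steel stick on the board at (285,262) is smaller, so it is the one meant. The arm's post is at (217,237) and its pad at (208,322). I'll confirm in a crop and measure.

```bash
python3 - <<'E'
from h import *
im=cv2.imread('pics/top0.png'); d=np.load('pics/top0.npy'); P=pts('top',d)
cv2.imwrite('pics/crop0.png',cv2.resize(im[155:345,100:315],None,fx=3.5,fy=3.1578,interpolation=cv2.INTER_CUBIC)) if 0 else cv2.imwrite('pics/crop0.png',cv2.resize(im[155:345,100:350],None,fx=3,fy=3,interpolation=cv2.INTER_CUBIC))
Z=P[...,2]
def rep(n,m): 
    p=P[m]; r=cv2.minAreaRect(p[:,:2].astype(np.float32)); print(n,m.sum(),np.round(r[0],4),np.round(r[1],4),round(r[2],2),'z',np.round(np.median(p[:,2]),4))
v,u=np.mgrid[:480,:640]
box=lambda a,b,c,e:(u>=a)&(u<=b)&(v>=c)&(v<=e)&(d>0)
rep('board',box(225,495,165,315)&(abs(Z-.07)<.006))
rep('rail',box(230,497,158,188)&(Z>.084)&(Z<.1))
rep('foot',box(255,315,230,290)&(Z>.076)&(Z<.105))
rep('bigfoot',box(125,200,225,295)&(Z>.006)&(Z<.05))
rep('bigtop',box(90,200,225,295)&(Z>.2))
rep('candletop',box(255,315,230,290)&(Z>.27))
rep('pad',box(185,230,300,345)&(Z>.11))
rep('hub',box(205,232,225,250)&(Z>.13))
rep('bluetop',box(355,410,325,375)&(Z>.1))
for uu,vv in [(236,165),(491,180),(230,300),(485,312)]: print(ray('top',uu,vv,.07 if vv>200 else .092))
E
```

```text
board 29347 [ 0.5516 -0.1099] [0.5757 0.2912] 86.81 z 0.0698
rail 1643 [ 0.687  -0.1241] [0.5568 0.0413] 86.79 z 0.0916
foot 1341 [0.5068 0.0476] [0.0952 0.0926] 0.01 z 0.0845
bigfoot 2265 [0.5193 0.3316] [0.1385 0.1302] 38.84 z 0.0201
bigtop 536 [0.5157 0.3286] [0.029  0.0289] 88.4 z 0.2912
candletop 131 [0.5058 0.0468] [0.0203 0.0205] 0.27 z 0.2941
pad 992 [0.3833 0.2013] [0.0755 0.0676] 28.6 z 0.1384
hub 260 [0.5464 0.1834] [0.0284 0.0433] 89.94 z 0.1386
bluetop 262 [ 0.3117 -0.1666] [0.0228 0.024 ] 87.87 z 0.2016
[0.71375297 0.15267883 0.092     ]
[ 0.68277773 -0.40220659  0.092     ]
[0.42333868 0.16452118 0.07      ]
[ 0.39641662 -0.3868897   0.07      ]
```

View pics/crop0.png

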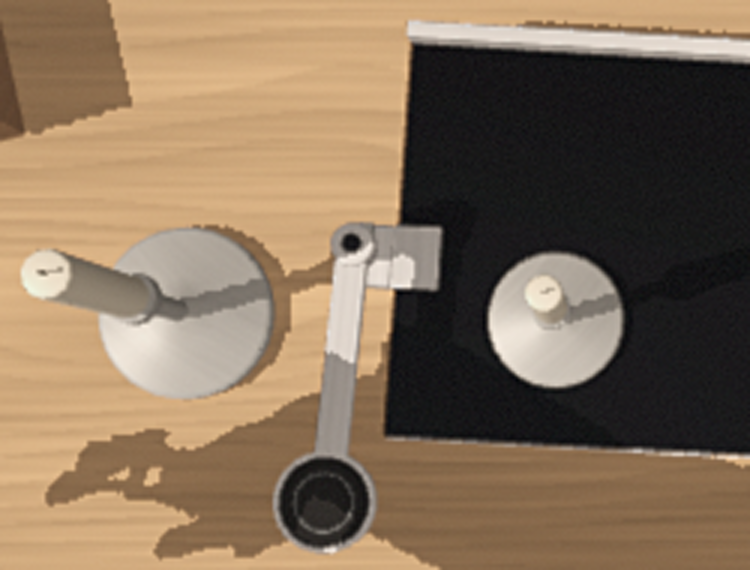

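Emit:
arm_command([
  {"dx": 0.008,"dy": -0.05,"twist": -0.14,"grip": 0.025},
  {"dx": 0.008,"dy": -0.05,"twist": -0.14,"grip": 0.025},
  {"dx": 0.008,"dy": -0.05,"twist": -0.14,"grip": 0.025},
  {"dx": 0.008,"dy": -0.05,"twist": -0.14,"grip": 0.025},
  {"dx": 0.008,"dy": -0.05,"twist": -0.14,"grip": 0.025},
  {"dx": 0.008,"dy": -0.05,"twist": -0.14,"grip": 0.025},
  {"dx": 0.008,"dy": -0.05,"twist": -0.14,"grip": 0.025},
  {"dx": 0.008,"dy": -0.05,"twist": -0.14,"grip": 0.025},
])

```text
$.deltas[0]: bad value
```

Emit:
arm_command([
  {"dx": 0.008,"dy": -0.05,"dz": 0,"twist": -0.14,"grip": 0.025},
  {"dx": 0.008,"dy": -0.05,"dz": 0,"twist": -0.14,"grip": 0.025},
  {"dx": 0.008,"dy": -0.05,"dz": 0,"twist": -0.14,"grip": 0.025},
  {"dx": 0.008,"dy": -0.05,"dz": 0,"twist": -0.14,"grip": 0.025},
  {"dx": 0.008,"dy": -0.05,"dz": 0,"twist": -0.14,"grip": 0.025},
  {"dx": 0.008,"dy": -0.05,"dz": 0,"twist": -0.14,"grip": 0.025},
  {"dx": 0.008,"dy": -0.05,"dz": 0,"twist": -0.14,"grip": 0.025},
  {"dx": 0.008,"dy": -0.05,"dz": 0,"twist": -0.14,"grip": 0.025},
])

```text
time: 0.9
position: [0.3545, 0.2118, 0.3974]
tool_rot: [-3.133, 0.001, 1.536]
force: [2.1, 0.0, 0.5]
gripper_width: 0.0249
```

Emit:
arm_command([
  {"dx": 0.009,"dy": -0.04,"dz": 0,"twist": -0.02,"grip": 0.025},
  {"dx": 0.009,"dy": -0.04,"dz": 0,"twist": 0,"grip": 0.025},
  {"dx": 0.009,"dy": -0.04,"dz": 0,"twist": 0,"grip": 0.025},
  {"dx": 0.005,"dy": -0.038,"dz": 0,"twist": 0,"grip": 0.025},
  {"dx": 0,"dy": 0,"dz": -0.04,"twist": 0,"grip": 0.025},
  {"dx": 0,"dy": 0,"dz": -0.04,"twist": 0,"grip": 0.025},
  {"dx": 0,"dy": 0,"dz": -0.03,"twist": 0,"grip": 0.025},
  {"dx": 0,"dy": 0,"dz": 0,"twist": 0,"grip": 0.025},
])

```text
time: 1.7
position: [0.3845, 0.0408, 0.2843]
tool_rot: [-3.138, 0.002, 1.499]
force: [0.3, 0.1, 0.6]
gripper_width: 0.0247
```

Emit:
arm_command([
  {"dx": 0,"dy": 0.013,"dz": -0.02,"twist": 0.018,"grip": 0.025},
  {"dx": 0,"dy": 0,"dz": -0.013,"twist": 0,"grip": 0.025},
  {"dx": 0,"dy": 0,"dz": -0.003,"twist": 0,"grip": 0.025},
  {"dx": 0,"dy": 0,"dz": 0,"twist": 0,"grip": 0.025},
])

```text
time: 2.1
position: [0.3854, 0.054, 0.2515]
tool_rot: [-3.14, 0.001, 1.518]
force: [0.2, -0.6, -0.2]
gripper_width: 0.0249
```

```bash
python3 - <<'E'
from h import *
print(observe()['position'],observe()['tool_rot'])
snap('scene','s1'); im=cv2.imread('pics/s1.png'); cv2.imwrite('pics/c1.png',cv2.resize(im[130:330,190:430],None,fx=3,fy=3,interpolation=cv2.INTER_CUBIC))
E
```

```text
[0.38536827 0.05397691 0.251481  ] [-3.14049969e+00  1.45887063e-03  1.51789928e+00]
```

View pics/c1.png

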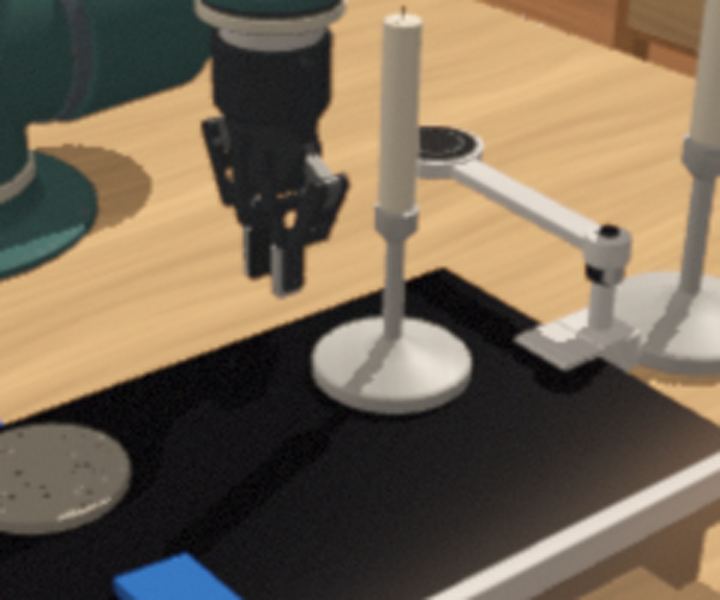

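```bash
python3 - <<'E'
from h import *
P=pts('scene',np.load('pics/s1.npy'))
m=(abs(P[...,0]-.40)<.04)&(abs(P[...,1]-.05)<.03)&(P[...,2]>.074)&(P[...,2]<.2)
for a in np.arange(.074,.15,.006):
    q=P[m&(P[...,2]>=a)&(P[...,2]<a+.006)]
    if len(q): print(round(a,3),len(q),q.min(0).round(4),q.max(0).round(4))
E
```

```text
0.074 11 [0.3689 0.0448 0.0767] [0.4045 0.0609 0.0798]
0.08 39 [0.3648 0.0396 0.0801] [0.4093 0.0616 0.086 ]
0.086 60 [0.3658 0.0401 0.0861] [0.4128 0.0604 0.0919]
0.092 55 [0.3651 0.0402 0.0923] [0.4133 0.0604 0.098 ]
0.098 56 [0.3636 0.0392 0.0981] [0.4122 0.0622 0.1038]
0.104 57 [0.3657 0.0395 0.1041] [0.4136 0.0623 0.1098]
0.11 58 [0.3652 0.0396 0.1101] [0.4135 0.0601 0.116 ]
0.116 37 [0.3634 0.0384 0.116 ] [0.413  0.0612 0.1219]
0.122 61 [0.3602 0.0387 0.1222] [0.4293 0.06   0.1278]
0.128 89 [0.3602 0.0376 0.128 ] [0.4333 0.0625 0.1339]
0.134 60 [0.3624 0.0372 0.1342] [0.4357 0.0626 0.14  ]
0.14 72 [0.3636 0.0344 0.1405] [0.4387 0.0609 0.1458]
0.146 101 [0.3628 0.0337 0.146 ] [0.44   0.0665 0.152 ]
```

Emit:
arm_command([
  {"dx": 0.01,"dy": 0,"dz": -0.007,"twist": 0,"grip": 0.025},
  {"dx": 0.01,"dy": 0,"dz": 0,"twist": 0,"grip": 0.025},
  {"dx": 0,"dy": 0,"dz": 0,"twist": 0,"grip": 0.025},
])

```text
time: 2.45
position: [0.407, 0.0535, 0.2482]
tool_rot: [3.138, 0.001, 1.517]
force: [0.3, -0.3, 0.1]
gripper_width: 0.0249
```

Emit:
arm_command([
  {"dx": 0.008,"dy": 0,"dz": -0.003,"twist": 0,"grip": 0.025},
  {"dx": 0.008,"dy": -0.001,"dz": 0,"twist": 0,"grip": 0.025},
  {"dx": 0.008,"dy": 0,"dz": 0,"twist": 0,"grip": 0.025},
  {"dx": 0.008,"dy": -0.001,"dz": 0,"twist": 0,"grip": 0.025},
  {"dx": 0.008,"dy": 0,"dz": 0,"twist": 0,"grip": 0.025},
  {"dx": 0.008,"dy": -0.001,"dz": 0,"twist": 0,"grip": 0.025},
])

```text
time: 3.05
position: [0.4585, 0.0501, 0.246]
tool_rot: [3.138, 0.001, 1.517]
force: [-2.9, 1.2, 0.6]
gripper_width: 0.025
```

```bash
cat >> h.py <<'E'
def cand(f):
    d=get_image('top')[1] if f is None else snap('top',f)[1]
    P=pts('top',d); Z=P[...,2]
    for n,a,b in(('candle',.27,.31),('cupstem',.12,.25),('foot',.076,.1)):
        m=(abs(P[...,0]-.6)<.16)&(abs(P[...,1]-.045)<.075)&(Z>a)&(Z<b); m[:,:0]=0
        q=P[m]
        if len(q)>5: print(n,len(q),cv2.minAreaRect(q[:,:2].astype(np.float32)),q[:,2].max())
E
python3 - <<'E'
from h import *
o=observe(); print(o['position'],o['force'])
snap('top','t1'); d=np.load('pics/t1.npy'); P=pts('top',d); m=(P[...,2]>.283)&(P[...,2]<.3)&(P[...,0]>.49)&(P[...,0]<.7)&(abs(P[...,1]-.05)<.05)
q=P[m][:,:2].astype(np.float32); print(len(q),cv2.minAreaRect(q))
E
```

```text
[0.45851894 0.05012206 0.24595054] [-2.92483945  1.16126333  0.61004298]
125 ((0.5371893644332886, 0.044116511940956116), (0.020034601911902428, 0.019263209775090218), 0.14640596508979797)
```

Emit:
arm_command([
  {"dx": 0.01,"dy": -0.002,"dz": 0,"twist": 0,"grip": 0.025},
  {"dx": 0.01,"dy": -0.001,"dz": 0,"twist": 0,"grip": 0.025},
  {"dx": 0.01,"dy": -0.001,"dz": 0,"twist": 0,"grip": 0.025},
  {"dx": 0.01,"dy": 0,"dz": 0,"twist": 0,"grip": 0.025},
  {"dx": 0.01,"dy": -0.001,"dz": 0,"twist": 0,"grip": 0.025},
  {"dx": 0.01,"dy": 0,"dz": 0,"twist": 0,"grip": 0.025},
])

```text
time: 3.7
position: [0.5238, 0.0445, 0.2456]
tool_rot: [3.139, 0.001, 1.517]
force: [-2.4, -0.2, -0.4]
gripper_width: 0.0247
```

```bash
cat >> h.py <<'E'
def top():
    o=observe(); print(o['position'],o['force'])
    P=pts('top',get_image('top')[1]); m=(P[...,2]>.283)&(P[...,2]<.3)&(P[...,0]>.49)&(P[...,0]<.72)&(abs(P[...,1]-.05)<.05)
    q=P[m][:,:2].astype(np.float32); print(len(q),cv2.minAreaRect(q))
E
python3 -c "
from h import *
top()"
```

```text
[0.52378136 0.04452483 0.24564344] [-2.36582038 -0.15355108 -0.43979504]
128 ((0.6023291349411011, 0.039157528430223465), (0.019394483417272568, 0.0209401473402977), 88.20459747314453)
```

Emit:
arm_command([
  {"dx": 0.01,"dy": -0.001,"dz": 0,"twist": 0,"grip": 0.025},
  {"dx": 0.01,"dy": 0,"dz": 0,"twist": 0,"grip": 0.025},
  {"dx": 0.01,"dy": -0.001,"dz": 0,"twist": 0,"grip": 0.025},
  {"dx": 0.008,"dy": 0,"dz": 0,"twist": 0,"grip": 0.025},
  {"dx": 0.004,"dy": 0,"dz": 0,"twist": 0,"grip": 0.025},
  {"dx": 0.002,"dy": 0,"dz": 0,"twist": 0,"grip": 0.025},
])

```text
time: 4.35
position: [0.5728, 0.0424, 0.2453]
tool_rot: [3.139, 0.001, 1.517]
force: [-2.7, 0.1, 0.1]
gripper_width: 0.0248
```

```bash
python3 -c "
from h import *
top()"
```

```text
[0.57277326 0.04242043 0.24526048] [-2.7095469   0.06277591  0.11403882]
133 ((0.6506004929542542, 0.03763701021671295), (0.020083963871002197, 0.021400371566414833), 84.00674438476562)
```

Close to the rail now, so I'll creep in until contact.

Emit:
arm_command([
  {"dx": 0.003,"dy": 0,"dz": 0,"twist": 0,"grip": 0.025},
  {"dx": 0.002,"dy": 0,"dz": 0,"twist": 0,"grip": 0.025},
  {"dx": 0.002,"dy": 0,"dz": 0,"twist": 0,"grip": 0.025},
])

```text
time: 4.7
position: [0.5798, 0.0425, 0.2452]
tool_rot: [3.139, 0.001, 1.517]
force: [-2.7, 0.7, -2.0]
gripper_width: 0.0247
```

```bash
python3 -c "
from h import *
top()"
```

```text
[0.57979057 0.04248371 0.24522045] [-2.6798243   0.68680472 -1.99093394]
130 ((0.6014056205749512, 0.0371086448431015), (0.13413231074810028, 0.01975194737315178), 0.5953439474105835)
```

Emit:
arm_command([
  {"dx": 0.002,"dy": 0,"dz": 0,"twist": 0,"grip": 0.025},
  {"dx": 0.002,"dy": 0,"dz": 0,"twist": 0,"grip": 0.025},
])

```text
time: 4.95
position: [0.5839, 0.0425, 0.2453]
tool_rot: [3.14, 0.001, 1.517]
force: [-16.4, -1.0, 5.7]
gripper_width: 0.0251
```

Force rose to 16 N: the foot is against the rail. Backing off.

Emit:
arm_command([
  {"dx": -0.004,"dy": 0,"dz": 0,"twist": 0,"grip": 0.025},
  {"dx": -0.01,"dy": 0,"dz": 0,"twist": 0,"grip": 0.025},
  {"dx": -0.03,"dy": 0,"dz": 0,"twist": 0,"grip": 0.025},
  {"dx": -0.04,"dy": 0,"dz": 0.01,"twist": 0,"grip": 0.025},
  {"dx": -0.05,"dy": 0,"dz": 0.04,"twist": 0,"grip": 0.0},
  {"dx": -0.05,"dy": 0,"dz": 0.05,"twist": 0,"grip": 0.0},
  {"dx": -0.03,"dy": 0,"dz": 0.05,"twist": 0,"grip": 0.0},
  {"dx": 0,"dy": 0,"dz": 0,"twist": 0,"grip": 0.0},
])

```text
time: 5.75
position: [0.3914, 0.0423, 0.3676]
tool_rot: [3.136, 0.001, 1.517]
force: [0.3, -0.0, -0.4]
gripper_width: 0.0005
```

```bash
python3 - <<'E'
from h import *
im,d=snap('top','t2'); P=pts('top',d); Z=P[...,2]
c=np.array([.5597,-.1193]); xs=np.array([.9985,-.054]); ys=np.array([.054,.9985])
def rep(n,lo,hi,x0,x1,y0,y1):
    m=(d>0)&(Z>lo)&(Z<hi)&(P[...,0]>x0)&(P[...,0]<x1)&(P[...,1]>y0)&(P[...,1]<y1); q=P[m]; r=cv2.minAreaRect(q[:,:2].astype(np.float32)); w=np.array(r[0])-c
    print(n,len(q),np.round(r[0],4),np.round(r[1],4),'shelf',(w@xs).round(4),(w@ys).round(4),q[:,2].max())
rep('candle',.283,.3,.6,.72,0,.09); rep('foot',.077,.1,.59,.699,-.015,.095); rep('pad',.115,.15,.34,.423,.16,.24); rep('hub',.134,.16,.535,.575,.165,.2)
snap('scene','s2'); 
E
```

```text
candle 126 [0.6544 0.0377] [0.0197 0.0207] shelf 0.0861 0.1618 0.29799484860756587
foot 1256 [0.6536 0.0372] [0.0902 0.0938] shelf 0.0853 0.1613 0.09922320506851601
pad 860 [0.3843 0.205 ] [0.0569 0.0765] shelf -0.1926 0.3143 0.14508586257069922
hub 192 [0.5514 0.183 ] [0.0325 0.0289] shelf -0.0246 0.3014 0.14658976863145834
```

View pics/s2.png

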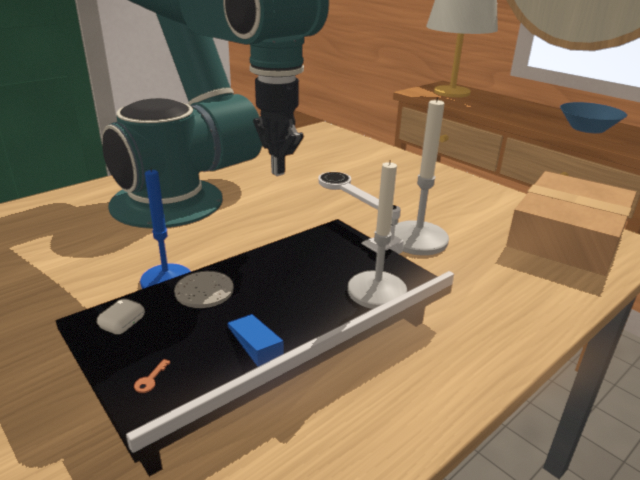

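```bash
python3 - <<'E'
from h import *
a=cv2.imread('pics/t2.png')[155:255,240:340]; b=cv2.imread('pics/s2.png')[230:330,320:420]
f=lambda i:cv2.resize(i,None,fx=4,fy=4,interpolation=cv2.INTER_CUBIC)
cv2.imwrite('pics/c2.png',np.clip(np.hstack([f(a),f(b)])*1.0,0,255))
P=pts('top',np.load('pics/t2.npy')); Z=P[...,2]
for y in(-.12,-.05,.03,.04,.12):
    m=(abs(P[...,1]-y)<.004)&(P[...,0]>.67)&(P[...,0]<.73)&(Z>.085)&(Z<.1); q=P[m]; print(y,q[:,0].min().round(4),q[:,0].max().round(4))
E
```

```text
-0.12 0.6943 0.7065
-0.05 0.6978 0.7107
0.03 0.6893 0.7151[ WARN:0@0.232] global loadsave.cpp:1063 imwrite_ Unsupported depth image for selected encoder is fallbacked to CV_8U.
Traceback (most recent call last):
ValueError: zero-size array to reduction operation minimum which has no identity
```

View pics/c2.png

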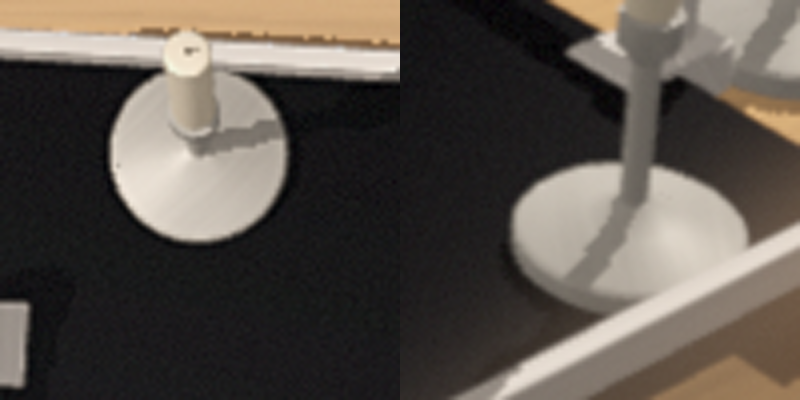

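The foot meets the rail and the stick is upright: rail front face about x=.7025, foot edge about .7016. Next is the swing arm. I go over the pad to its left side.

Emit:
arm_command([
  {"dx": 0.004,"dy": 0.04,"dz": 0,"twist": 0,"grip": 0},
  {"dx": 0.005,"dy": 0.045,"dz": 0,"twist": 0,"grip": 0},
  {"dx": 0.005,"dy": 0.045,"dz": 0,"twist": 0,"grip": 0},
  {"dx": 0.005,"dy": 0.045,"dz": 0,"twist": 0,"grip": 0},
  {"dx": 0.005,"dy": 0.04,"dz": 0,"twist": 0,"grip": 0},
  {"dx": 0,"dy": 0,"dz": 0,"twist": 0,"grip": 0},
])

```text
time: 6.45
position: [0.4173, 0.2648, 0.3548]
tool_rot: [-3.136, 0.005, 1.51]
force: [-1.0, 0.4, -0.2]
gripper_width: 0.0
```

Emit:
arm_command([
  {"dx": 0,"dy": 0,"dz": -0.03,"twist": 0,"grip": 0},
  {"dx": 0,"dy": 0,"dz": -0.03,"twist": 0,"grip": 0},
  {"dx": 0,"dy": 0,"dz": -0.008,"twist": 0,"grip": 0},
  {"dx": 0,"dy": -0.01,"dz": 0,"twist": 0,"grip": 0},
  {"dx": 0,"dy": -0.01,"dz": 0,"twist": 0,"grip": 0},
  {"dx": 0,"dy": 0,"dz": 0,"twist": 0,"grip": 0},
])

```text
time: 7.05
position: [0.4178, 0.2434, 0.281]
tool_rot: [-3.131, 0.009, 1.513]
force: [-0.1, 0.4, -0.6]
gripper_width: -0.0002
```

```bash
python3 - <<'E'
import numpy as np
xs=np.array([.9985,-.054]); ys=np.array([.054,.9985]); p=np.array([.555,.182]); o=None
for t in [1.63]+list(np.arange(1.5,-.05,-.1)):
    s,c=np.sin(t),np.cos(t); q=p+.13*(-c*ys-s*xs)+(.011+.011*abs(s)+.0145*abs(c))*(s*ys-c*xs)
    print(round(t,2),q.round(4),None if o is None else (q-o).round(4)); o=q
E
```

```text
1.63 [0.4284 0.2194] None
1.5 [0.4246 0.2028] [-0.0038 -0.0166]
1.4 [0.4231 0.191 ] [-0.0016 -0.0118]
1.3 [0.4226 0.1789] [-0.0005 -0.0121]
1.2 [0.4232 0.1667] [ 0.0006 -0.0122]
1.1 [0.425  0.1544] [ 0.0018 -0.0123]
1.0 [0.4281 0.1422] [ 0.0031 -0.0122]
0.9 [0.4324 0.1302] [ 0.0043 -0.012 ]
0.8 [0.4379 0.1185] [ 0.0055 -0.0117]
0.7 [0.4447 0.1072] [ 0.0068 -0.0112]
0.6 [0.4528 0.0966] [ 0.008  -0.0106]
0.5 [0.4619 0.0867] [ 0.0092 -0.0099]
0.4 [0.4722 0.0777] [ 0.0103 -0.009 ]
0.3 [0.4836 0.0698] [ 0.0113 -0.0079]
0.2 [0.4958 0.0631] [ 0.0122 -0.0067]
0.1 [0.5088 0.0576] [ 0.013  -0.0054]
-0.0 [0.5225 0.0536] [ 0.0137 -0.004 ]
```

Emit:
arm_command([
  {"dx": 0.004,"dy": -0.012,"dz": 0,"twist": 0,"grip": 0},
  {"dx": 0.002,"dy": -0.01,"dz": 0,"twist": 0,"grip": 0},
  {"dx": 0,"dy": -0.01,"dz": 0,"twist": 0,"grip": 0},
  {"dx": 0,"dy": -0.01,"dz": 0,"twist": 0,"grip": 0},
  {"dx": 0,"dy": -0.01,"dz": 0,"twist": 0,"grip": 0},
  {"dx": 0,"dy": -0.01,"dz": 0,"twist": 0,"grip": 0},
  {"dx": 0,"dy": -0.01,"dz": 0,"twist": 0,"grip": 0},
])

```text
time: 7.75
position: [0.4247, 0.1653, 0.2845]
tool_rot: [-3.136, 0.006, 1.512]
force: [0.2, 0.9, -0.1]
gripper_width: 0.0002
```

Emit:
arm_command([
  {"dx": 0.001,"dy": -0.012,"dz": 0,"twist": 0,"grip": 0},
  {"dx": 0.003,"dy": -0.012,"dz": 0,"twist": 0,"grip": 0},
  {"dx": 0.004,"dy": -0.012,"dz": 0,"twist": 0,"grip": 0},
  {"dx": 0.006,"dy": -0.011,"dz": 0,"twist": 0,"grip": 0},
  {"dx": 0.007,"dy": -0.011,"dz": 0,"twist": 0,"grip": 0},
  {"dx": 0.008,"dy": -0.01,"dz": 0,"twist": 0,"grip": 0},
])

```text
time: 8.35
position: [0.455, 0.0909, 0.2846]
tool_rot: [-3.137, 0.006, 1.512]
force: [-0.6, 1.8, -0.8]
gripper_width: 0.0001
```

```bash
python3 - <<'E'
from h import *
print(observe()['position'],observe()['force']); snap('scene','s3')
E
```

```text
[0.45495617 0.09092539 0.28464815] [-0.59143349  1.76707398 -0.8147458 ]
```

View pics/s3.png

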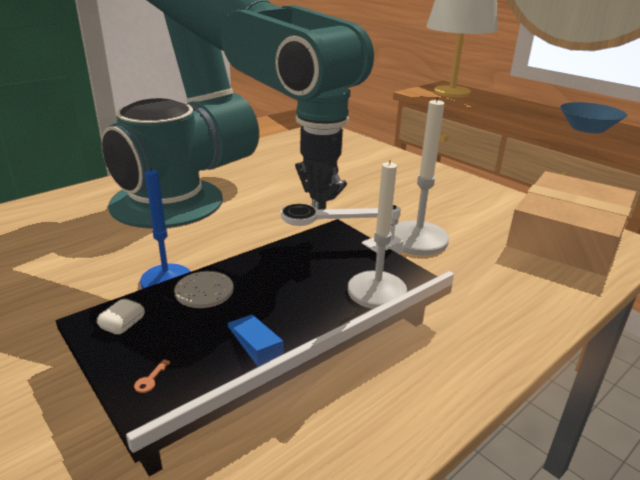

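Emit:
arm_command([
  {"dx": 0.01,"dy": -0.008,"dz": 0,"twist": 0,"grip": 0},
  {"dx": 0.01,"dy": -0.007,"dz": 0,"twist": 0,"grip": 0},
  {"dx": 0.011,"dy": -0.006,"dz": 0,"twist": 0,"grip": 0},
  {"dx": 0.01,"dy": -0.004,"dz": 0,"twist": 0,"grip": 0},
  {"dx": 0.008,"dy": -0.003,"dz": 0,"twist": 0,"grip": 0},
  {"dx": 0.004,"dy": -0.001,"dz": 0,"twist": 0,"grip": 0},
])

```text
time: 9.0
position: [0.5139, 0.0583, 0.284]
tool_rot: [-3.135, 0.007, 1.511]
force: [-1.6, -0.8, 1.0]
gripper_width: 0.0002
```

Emit:
arm_command([
  {"dx": 0.003,"dy": -0.001,"dz": 0,"twist": 0,"grip": 0},
  {"dx": 0.003,"dy": 0,"dz": 0,"twist": 0,"grip": 0},
  {"dx": 0.002,"dy": 0,"dz": 0,"twist": 0,"grip": 0},
])

```text
time: 9.3
position: [0.5227, 0.0573, 0.2837]
tool_rot: [-3.134, 0.007, 1.511]
force: [-0.8, -0.9, 0.2]
gripper_width: -0.0002
```

Emit:
arm_command([
  {"dx": 0.002,"dy": 0,"dz": 0,"twist": 0,"grip": 0},
  {"dx": 0.002,"dy": 0,"dz": 0,"twist": 0,"grip": 0},
])

```text
time: 9.5
position: [0.5256, 0.0575, 0.2835]
tool_rot: [-3.128, 0.008, 1.512]
force: [-34.1, -2.7, 16.1]
gripper_width: -0.0001
```

The force jumped, so the arm is at its stop. Retreating.

Emit:
arm_command([
  {"dx": -0.005,"dy": 0,"dz": 0,"twist": 0,"grip": 0},
  {"dx": -0.02,"dy": 0,"dz": 0,"twist": 0,"grip": 0},
  {"dx": -0.04,"dy": 0,"dz": 0,"twist": 0,"grip": 0},
  {"dx": -0.04,"dy": 0,"dz": 0.04,"twist": 0,"grip": 0},
  {"dx": -0.02,"dy": 0,"dz": 0.05,"twist": 0,"grip": 0},
  {"dx": 0,"dy": 0,"dz": 0.03,"twist": 0,"grip": 0},
  {"dx": 0,"dy": 0,"dz": 0,"twist": 0,"grip": 0},
])

```text
time: 10.2
position: [0.399, 0.058, 0.401]
tool_rot: [-3.128, 0.008, 1.513]
force: [0.0, 0.2, -0.2]
gripper_width: -0.0
```

```bash
python3 - <<'E'
from h import *
print(observe()['position'],observe()['force'])
im,d=snap('top','t4'); P=pts('top',d); Z=P[...,2]
def rep(n,lo,hi,x0,x1,y0,y1):
    m=(d>0)&(Z>lo)&(Z<hi)&(P[...,0]>x0)&(P[...,0]<x1)&(P[...,1]>y0)&(P[...,1]<y1); q=P[m]; r=cv2.minAreaRect(q[:,:2].astype(np.float32))
    print(n,len(q),np.round(r[0],4),np.round(r[1],4))
rep('candle',.283,.3,.6,.72,0,.09); rep('foot',.077,.1,.59,.699,-.015,.095); rep('pad',.122,.16,.49,.6,-.04,.035); rep('bar',.12,.16,.49,.6,.05,.16)
cv2.imwrite('pics/c4.png',cv2.resize(im[150:350,190:510,::-1],None,fx=2.5,fy=2.5,interpolation=cv2.INTER_CUBIC))
a=cv2.imread('pics/t2.png').astype(int)[160:320,340:500]; b=im[160:320,340:500,::-1].astype(int)
print('diff px right half',(abs(a-b).max(-1)>60).sum())
E
```

```text
[0.3989914  0.05803975 0.40104154] [ 0.04780417  0.22878335 -0.23646445]
candle 125 [0.655  0.0376] [0.0211 0.0195]
foot 1256 [0.6537 0.0371] [0.0906 0.0937]
pad 807 [0.5436 0.0059] [0.0575 0.0667]
bar 588 [0.5494 0.1052] [0.1098 0.0228]
diff px right half 225
```

View pics/c4.png

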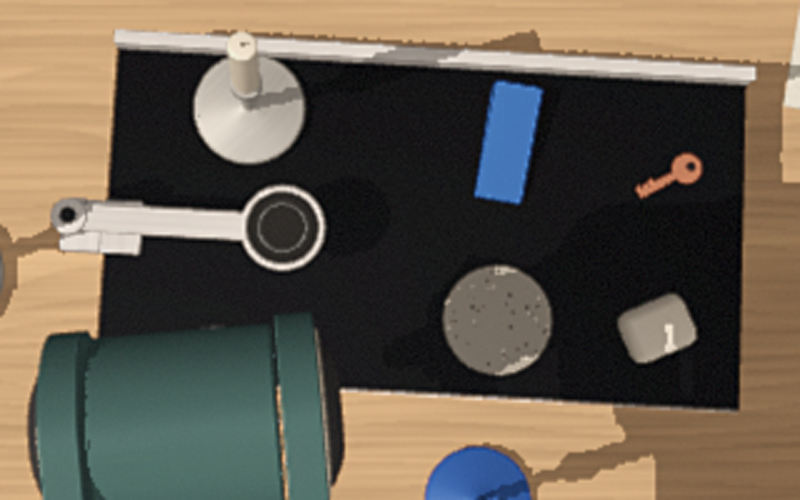

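```bash
python3 -c "
from h import *
print(workorder.hand_in())"
```

```text
the job is handed in; nothing more can be done
None
```

The job is done and handed in at about 10 s of robot time.

- **Candlestick:** I pushed the small steel one by its foot rim until the force rose to 16 N at the rail. It stands upright there, with any gap to the rail under about 1 mm by the camera. My shelf-frame figure first read 86 mm against the 90 mm it should be. The post read low by a similar 4–5 mm, so I put that down to calibration offset. It had not moved in the last picture, after the arm was folded.
- **Swing arm:** I then pushed it by its bar to the stop, where the wrist force rose suddenly to about 38 N in total. The last picture shows the pad at (0.544, 0.006), against about (0.546, 0.007) expected for angle 0. It is well clear of the candlestick.
- **Small things and end state:** The small things look unmoved by eye. An image comparison of the right half showed 225 changed pixels, which I took to be shadows. The gripper ended clear of everything with about zero force.

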